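# Slide the pattern plate into its case and shut the gate

### The arm

A 6-joint arm with a two-finger parallel gripper is mounted at the origin on the work surface. World frame = base frame: x ahead of the robot, y to its left, z up, the work surface at z = 0. Lengths are in m, angles in rad, forces in N, time in s.
With the tool pointing down it reaches from about 0.35 to 1 m from the base axis. Payload 7.1 kg.
Tool frame: the origin (TCP) lies at the very end of the fingers, on their centre line; the grasp point (between the pads) lies 19 mm behind it; x points along the fingers, y is the direction in which the jaws open and shut, and the axes are right-handed (so a half turn about x gives the same grasp; the last joint's range is limited). The gripper opens to 85 mm and grips with 20 to 120 N. Pads are 22 mm wide; open, the fingers measure 114 mm over their backs; the gripper's body (76 mm by 85 mm) begins 54 mm behind the grasp point. The pads swing forward as they close: fully open they stand 13 mm farther back than shut.
Start: joints at [-0.019, 0.423, 1.63, -0, 1.089, -0.019], TCP at [0.625, 0, 0.231] pointing down, gripper open.
Joint ranges: [-3, 3], [-0.9, 2.11], [0.09, 2.58], [-1.31, 4.45], [0.11, 2.69], [-2.54, 2.54]. Speed limits (rad/s): [2.39, 2.39, 3.01, 3.14, 3.14, 3.14].

### API

Orientations are given as a rotation vector (axis times angle).
In Python, from cell import arm gives the robot as it stands. The module is installed in compiled form; this text tells all that it offers.
- The arm moves only by the shell command python3 -m inch 'ROWS' [FORCE]. ROWS is JSON, one flat list of numbers, 7 for each row, row after row: the shift along the world's x, y, z in cm, then the turn, a rotation vector about the world's x, y, z in rad, then the gripper command: -1 is shut, 1 is fully open, values between are in proportion. A call has 1 to 20 rows; each row is the pose to reach, as a shift and turn from the pose commanded when the call began; what a row does not reach only later rows make up. A row lasts 1/10 s, in which the tool goes at most 50 mm and 8.59 degrees, less where a joint would pass 70% of its speed; a pose out of reach is approached as far as the arm can. A call with a gripper value outside its range is refused whole. The fingers move at their own pace and stop on an object; FORCE is the grip in N (left out, the last holds). Time passes only in rows, so rows that repeat a pose let the fingers close. It gives the time, the measured TCP pose, the force and the opening at its end, in the units of the state.
- arm.get_obs(): the state, without advancing time (a new reading comes with each control period).
- arm.read_camera(name): name is "scene" or "side" or "wrist"; returns a dict with "color" (384x512x3 uint8, blue, green, red), "intrinsics" (3x3 intrinsics, pixels), "xyz" and "attitude" of the camera in the world. Camera axes: x right, y down, z forward; pixel columns grow to the right and rows downward; lengths in m; the calibration is good to about 2 mm. A picture is of the moment at which its call begins. There is no depth.
- arm.job_done(): hands the job in, once; it reports no verdict.
The state is a dict: "time": time; "joint_positions": joint angles; "dq": joint speeds; "joint_torque": joint torques, N m; "tool_pos": TCP position; "orientation": TCP orientation; "ft_force": force on the tool from outside, world axes, zero at the start; "torque": the same for the moment, N m; "grip_width": finger opening in m.
Only numpy, scipy, OpenCV 4.12 (cv2) and the standard library are available. Lean on these libraries where they do the work, as an engineer would, in place of code of your own. Each camera call takes 0.05 s, during which the arm holds its last target.

### The job

Put the blue pattern plate away: slide it along the board into its flat case until it is fully home against the end stop, then swing the red gate shut across the mouth behind it. Do not shift or knock over the jar and the brass weight that stand on the board.

Things in the scene. Friction and masses are not known exactly. Their poses are not given: they have to be found in the camera images.
- case: Wooden loading board with a flat pocket (the case) on it, fixed. Its x: the way the plate slides in (mainly to the robot's left); z up, y left of x (towards the robot). Origin: at bench level under the middle of the pocket's mouth. Board x -280 to 230, y -115 to 70 mm, its top 15 mm above the bench; bare in front of the mouth save for fence, gate and plate.
- pocket (a point): Middle of the end stop's inner face, on the board's top: x = 134, y = 0 mm in the case's frame. The pocket runs from the mouth (x = 0) to here, 95 mm wide, 15 mm high, under a clear roof 4 mm thick (top 19 mm above the board). A thumb notch in the roof is open from above: x 0 to 45, y -29.5 to 29.5 mm.
- fence (a point): Top inner edge of the dark fence in front of the pocket, at x = -160, y = 47.5 mm in the case's frame, 24 mm above the board. The fence is one straight wall, x -280 to 146 mm, and runs on as the pocket's left wall. The right wall has a slanted lead-in that widens the mouth from y = -48 at x = 0 to y = -60 mm at x = -22 mm.
- plate: Pattern plate: flat blue metal plate with pale outlines on top, 130 (its x) x 92 (its y) x 12 mm, 0.25 to 0.55 kg, lying on the board in front of the mouth, askew and off the fence. Origin: centre of its underside. Too wide to grasp; slides when its edges are pushed. Fully home its centre is at x = 69 mm in the case's frame, its rear edge 4 mm inside the mouth.
- gate (a joint): Angle (rad) of the red gate, a bar 12 mm thick on an upright pin. 0 = shut, across the mouth; it grows as it opens, anticlockwise from above: at angle a it points from the pin along (-sin a, cos a) in the case's x, y; stops at 0 and 2.7. The bar spans 6 to 110 mm from the pin's axis, 3 to 25 mm above the board. Light friction (under 1 N at the knob); stays where left.
- gate_pin (a point): Top of the gate's pin, on its axis, 32 mm above the board: in the case's frame at x = -12, y = -76 mm. The pin is 16 mm across. Shut, the bar's inner face is 6 mm in front of the mouth.
- gate_knob (a point): Middle of the black knob on the gate's bar: 18 mm across, 18 mm tall (25 to 43 mm above the board), 98 mm from the pin's axis.
- jar: Bystander, leave it alone: an amber glass jar with an orange lid, 60 mm across, 85 mm tall, standing on the board beyond the closed end of the case; origin at the centre of its underside.
- weight: Bystander, leave it alone: a brass paper weight with a knob, 52 mm across, 66 mm tall, on the board beside the jar; origin at the centre of its underside.
There are look-alikes about, which are no part of the job. There is more than one size of the plate; the one meant has the size given above.

How it is judged:
On the way, in this order (a step that is already met when the one before it is completed fails the run):
1. the plate has been slid squarely into the mouth, about a third of its length inside (x of plate in the frame of case above -0.02 m and y of plate in the frame of case between -0.006 and 0.006 m and z of plate in the frame of case between 0.01 and 0.02 m and angle between the x axis of plate and the x axis of case, either way round below 0.1 rad), for 0.05 s.
2. the plate is home in the case (x of plate in the frame of case above 0.059 m and y of plate in the frame of case between -0.006 and 0.006 m and z of plate in the frame of case between 0.01 and 0.02 m and angle between the x axis of plate and the x axis of case, either way round below 0.06 rad), for 0.2 s.
At the end, for the whole second after the job is handed in: The plate lies flat inside the case, within 10 mm of fully home against the end stop, within 6 mm of the case's centre line and square to it within 0.06 rad, at rest; the gate is shut across the mouth to within 0.12 rad and still (all of step 2 and value of joint gate below 0.12 rad and linear speed of plate below 0.02 m/s and velocity of joint gate below 0.1 rad/s); the robot touches nothing.
It fails at once if the jar is moved more than 30 mm or tipped over (distance of jar from where it was at the start of the episode above 0.03 m or angle between jar's own z axis and vertical above 0.5 rad).
It fails at once if the weight is moved more than 30 mm or tipped over (distance of weight from where it was at the start of the episode above 0.03 m or angle between weight's own z axis and vertical above 0.5 rad).
It also fails if it takes over 67 s, if anything falls off the work surface, if the arm or the gripper's body presses on something with over 40 N, if the wrist force passes 120 N, or if a joint passes its speed limit or range.

## Working session

There is one attempt and no reset: what is moved stays moved. The work goes in short steps, Python scripts to look and compute and a shell command to move; the robot and the scene stay as the last step left them, time stands still between calls to the robot, and variables do not carry over. Pictures are saved under pics/ and viewed, and the job is handed in when it is done.

```bash
mkdir -p pics
python3 - <<'E'
from cell import arm
import cv2
o=arm.get_obs(); print({k:o[k] for k in ('time','tool_pos','orientation','grip_width','ft_force')})
for n in ('scene','side','wrist'):
    r=arm.read_camera(n); cv2.imwrite(f'pics/a_{n}.png',r['color']); print(n,r['xyz'],r['attitude'],r['intrinsics'])
E
```

```text
{'time': 0.0, 'tool_pos': array([6.24431821e-01, 2.95012795e-05, 2.30528263e-01]), 'orientation': array([ 1.20845542,  1.21036213, -1.21039908]), 'grip_width': 0.08545073210025467, 'ft_force': array([ 0.15244896,  0.67502905, -0.22879102])}
scene [1.28238253 0.60416603 0.80142566] [-1.14335771 -2.21899037  1.13039175] [[497.90330999   0.         247.93897896]
 [  0.         497.90330999 199.01948909]
 [  0.           0.           1.        ]]
side [ 0.09929857 -0.56604818  0.44272529] [-1.99621164  0.6523196  -0.36207909] [[354.05001054   0.         254.91840414]
 [  0.         354.05001054 191.03800062]
 [  0.           0.           1.        ]]
wrist [0.62503776 0.07167093 0.37345514] [ 2.86205900e+00  1.20434744e-03 -3.15763648e-03] [[293.871131     0.         253.01504264]
 [  0.         293.871131   192.98421984]
 [  0.           0.           1.        ]]
```

View pics/a_scene.png

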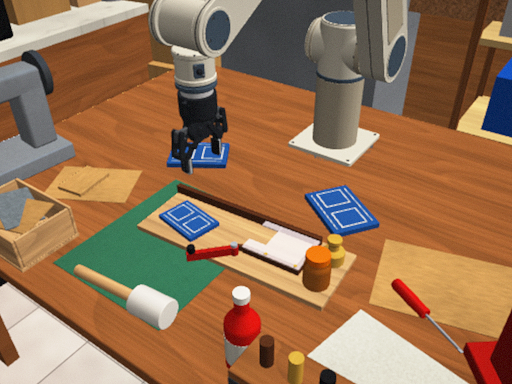

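View pics/a_side.png

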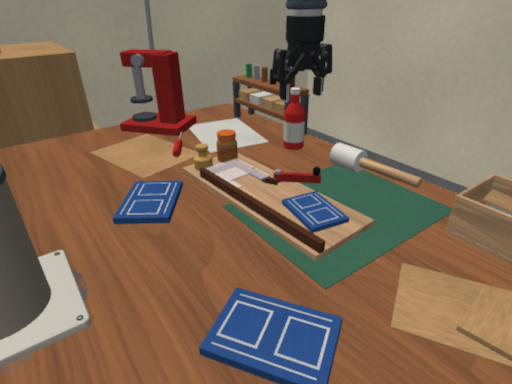

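View pics/a_wrist.png

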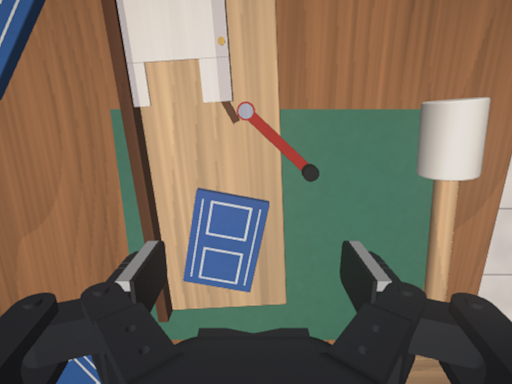

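The wrist view shows:
- the plate on the board, with corners at about (198,189), (269,200), (250,291) and (184,281)
- the fence on its left
- the gate pin at (246,111) and the knob at (310,172), so the gate is swung wide open
- the pocket mouth at about row 60–105

Next I'll measure these points.

```bash
cat > h.py <<'E'
import numpy as np, cv2
from scipy.spatial.transform import Rotation as R
def rays(r,px):
    px=np.atleast_2d(np.array(px,float)); K=r['intrinsics']
    d=np.c_[(px[:,0]-K[0,2])/K[0,0],(px[:,1]-K[1,2])/K[1,1],np.ones(len(px))]
    return np.array(r['xyz']), d@R.from_rotvec(r['attitude']).as_matrix().T
def onz(r,px,z):
    c,d=rays(r,px); return c+d*((z-c[2])/d[:,2:3])
def proj(r,P):
    P=np.atleast_2d(P); q=(P-np.array(r['xyz']))@R.from_rotvec(r['attitude']).as_matrix()
    K=r['intrinsics']; return np.c_[K[0,0]*q[:,0]/q[:,2]+K[0,2],K[1,1]*q[:,1]/q[:,2]+K[1,2]]
def blobs(m,amin=60):
    cs,_=cv2.findContours(m.astype(np.uint8),cv2.RETR_EXTERNAL,cv2.CHAIN_APPROX_NONE)
    return [c for c in cs if cv2.contourArea(c)>amin]
E
python3 - <<'E'
from h import *; from cell import arm
np.set_printoptions(precision=4,suppress=True)
for n in ('wrist','scene','side'):
    r=arm.read_camera(n); im=r['color']; h=cv2.cvtColor(im,cv2.COLOR_BGR2HSV)
    m=(h[...,0]>100)&(h[...,0]<125)&(h[...,1]>120)&(h[...,2]>60)
    m=cv2.morphologyEx(m.astype(np.uint8),cv2.MORPH_CLOSE,np.ones((5,5)))
    print('==',n)
    for c in blobs(m,500):
        p=onz(r,c[:,0],.027); b=cv2.minAreaRect((p[:,:2]*1000).astype(np.float32))
        if max(b[1])<300: print('blue',b, c[:,0].mean(0))
    red=((h[...,0]<8)|(h[...,0]>172))&(h[...,1]>150)&(h[...,2]>70)
    for c in blobs(red,60):
        x=c[:,0].mean(0); b=cv2.minAreaRect(c); print('red',x,b, onz(r,[x],.04)[0])
    k=h[...,2]<45
    for c in blobs(k,40):
        a=cv2.contourArea(c)
        if a<600: print('black',c[:,0].mean(0),a,onz(r,[c[:,0].mean(0)],.058)[0])
    cv2.imwrite(f'pics/b_{n}.png',cv2.resize(im[0:330,90:330] if n=='wrist' else im[140:310,120:370] if n=='scene' else im[120:260,180:390],None,fx=1.8 if n=='wrist' else 3,fy=1.8 if n=='wrist' else 3,interpolation=cv2.INTER_CUBIC))
E
```

```text
== wrist
blue ((360.5480651855469, -300.2923583984375), (69.79938507080078, 52.21263885498047), 0.16614271700382233) [ 79.976 372.888]
blue ((587.4175415039062, -94.06104278564453), (130.31387329101562, 89.97274017333984), 78.97699737548828) [224.3587 239.454 ]
blue ((358.0476379394531, 141.2264862060547), (106.33158874511719, 30.66499900817871), 59.61170196533203) [ 8.783  41.1191]
red [270.4331 132.4586] ((271.6518249511719, 135.38247680664062), (89.17755889892578, 13.258186340332031), 46.54815673828125) [0.6438 0.0461 0.04  ]
black [109.8857 370.1571] 173.0 [ 0.431  -0.2685  0.058 ]
black [ 98.4844 366.4219] 120.0 [ 0.4165 -0.2622  0.058 ]
== scene
blue ((592.4718627929688, -91.149658203125), (136.307861328125, 93.96137237548828), 79.12701416015625) [189.0488 220.2195]
blue ((340.83355712890625, 198.03170776367188), (184.80722045898438, 128.73345947265625), 54.95661926269531) [340.568  210.8757]
blue ((328.26568603515625, -257.90618896484375), (142.0073699951172, 133.06668090820312), 31.938064575195312) [207.4966 154.0537]
red [484.6425 359.8268] ((482.7362365722656, 362.664093017
[... 1256 characters left out ...]
94) [149.457 202.457]
red [297.6262 177.0187] ((296.947998046875, 176.87356567382812), (46.03779602050781, 9.30196762084961), 1.5911402702331543) [0.6422 0.0178 0.04  ]
red [292.5208 145.3542] ((292.4295959472656, 145.33839416503906), (19.289093017578125, 7.673589706420898), 3.012787342071533) [0.7709 0.1854 0.04  ]
red [177.1026 147.3333] ((176.88461303710938, 147.57693481445312), (7.8446455001831055, 17.258220672607422), 11.309932708740234) [0.4859 0.3871 0.04  ]
red [294.1795 109.6795] ((293.5, 108.5), (27.0, 21.0), 90.0) [1.0226 0.4654 0.04  ]
red [156.5439  90.3122] ((157.92691040039062, 92.3346176147461), (74.95187377929688, 84.90984344482422), 0.784824550151825) [0.7198 1.1278 0.04  ]
```

View pics/b_wrist.png

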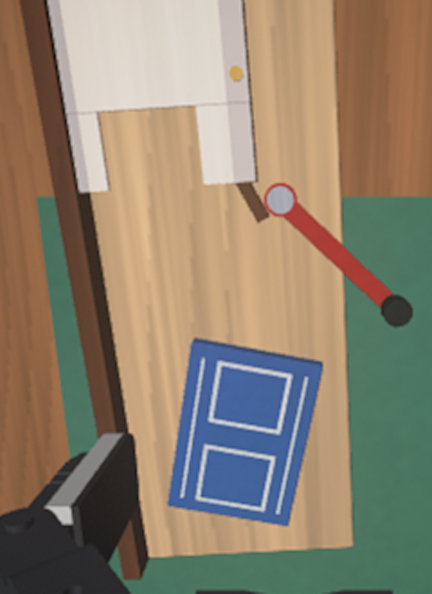

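View pics/b_scene.png

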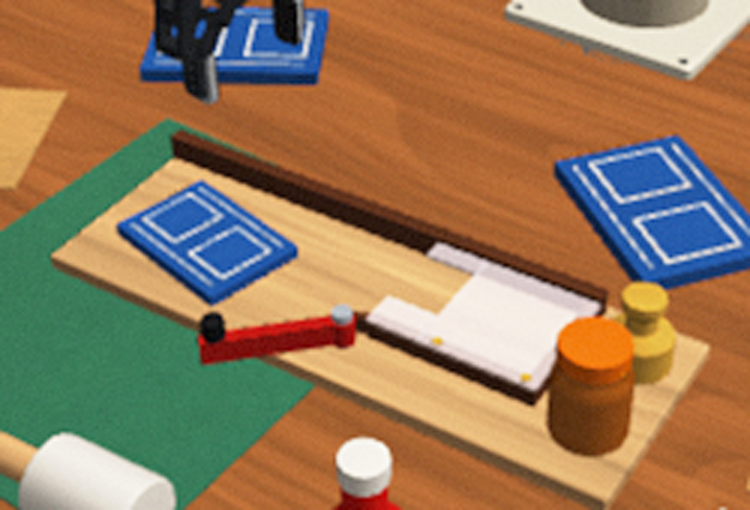

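```bash
cat >> h.py <<'E'
def rigid(C,W):
    a,b=C-C.mean(0),W-W.mean(0); th=np.arctan2((a[:,0]*b[:,1]-a[:,1]*b[:,0]).sum(),(a*b).sum())
    M=np.array([[np.cos(th),-np.sin(th)],[np.sin(th),np.cos(th)]]); t=W.mean(0)-M@C.mean(0)
    return th,M,t,W-(C@M.T+t)
E
python3 - <<'E'
from h import *; from cell import arm
np.set_printoptions(precision=4,suppress=True)
r=arm.read_camera('wrist')
def f(x,y): return (90+x/1.8-.2,y/1.8-.2)
pts=[(f(280,200),-12,-76,.047),(f(106,190),0,29.5,.034),(f(204,185),0,-29.5,.034),(f(99,112),45,29.5,.034),(f(197,106),45,-29.5,.034),(f(353,546),-280,-115,.015)]
W=np.array([onz(r,[p[0]],p[3])[0][:2]*1000 for p in pts]); C=np.array([p[1:3] for p in pts],float)
th,M,t,e=rigid(C,W); print(th,t); print(e)
for nm,px,z in (('fence',f(78,200),.039),('fence',f(47,0),.039),('fence',f(120,430),.039),('knob',f(397,311),.058),('pin',f(280,200),.047)):
    print(nm,(onz(r,[px],z)[0][:2]*1000-t)@M)
for c,a in ((np.array([587.4,-94.06]),79.),(np.array([592.5,-91.1]),79.1),(np.array([582.5,-102.2]),78.7)):
    print('plate',(c-t)@M,a-np.degrees(th))
# scene fence line / scene pin, knob
for n in ('scene','side'):
    s=arm.read_camera(n)
    for nm,c,z in (('pin',(-12,-76),47),('knob?',(-93,-131),58),('fenceEnd',(-280,47.5),39),('board',(-280,-115),15),('board',(230,-115),15),('notch',(0,29.5),34),('notch',(0,-29.5),34),('far',(146,47.5),39)):
        w=np.r_[M@np.array(c)+t,z]/1000; print(n,nm,proj(s,w)[0])
for nm,c in (('jarside',(230,-20)),('stop',(134,0)),('org',(0,0)),('pin',(-12,-76))): print(nm,M@np.array(c)+t)
E
```

```text
1.6315922121493773 [540.1127  76.6944]
[[-0.1434 -0.0265]
 [-1.6159  0.1888]
 [ 0.0192 -0.4213]
 [ 1.2863 -0.4035]
 [ 0.6825 -0.698 ]
 [-0.2287  1.3605]]
fence [-4.6396 47.3831]
fence [102.2768  46.1089]
fence [-157.8794   44.8316]
knob [ -81.2078 -142.8853]
pin [-12.0177 -75.8553]
plate [-173.312   -36.8251] -14.483347642572966
plate [-170.6674  -42.0956] -14.383347642572971
plate [-181.1393  -31.4396] -14.783347642572963
scene pin [233.7616 243.3734]
scene knob? [190.335  241.0702]
scene fenceEnd [176.5091 184.9498]
scene board [136.3353 224.5818]
scene board [321.8333 306.9155]
scene notch [262.1765 224.4431]
scene notch [249.1875 238.0684]
scene far [320.1951 239.421 ]
side pin [276.788  170.0735]
side knob? [315.3842 170.4755]
side fenceEnd [324.376  240.1272]
side board [374.0297 219.3409]
side board [233.828 150.31 ]
side notch [241.3188 185.6282]
side notch [259.8884 178.4025]
side far [203.025  166.5581]
jarside [546.1013 307.4847]
stop [531.9711 210.4468]
org [540.1127  76.6944]
pin [616.7014  69.3342]
```

View pics/b_side.png

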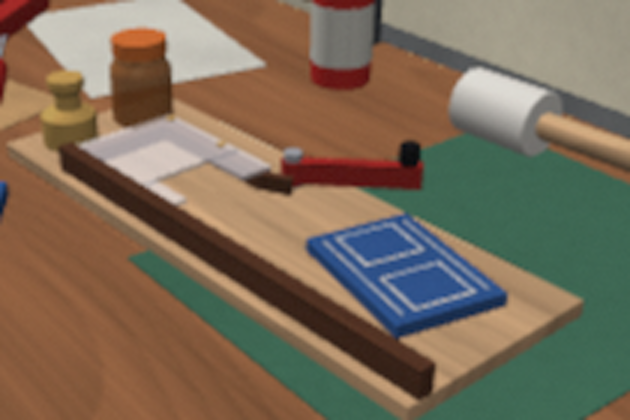

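```bash
cat >> h.py <<'E'
TH=1.6316; T0=np.array([540.1,76.7]); MC=np.array([[np.cos(TH),-np.sin(TH)],[np.sin(TH),np.cos(TH)]])
def w(c): return MC@np.array(c,float)+T0
def c(p): return (np.array(p)[:2]*1000-T0)@MC
E
python3 - <<'E'
from h import *; from cell import arm
np.set_printoptions(precision=2,suppress=True)
o=arm.get_obs(); p=o['tool_pos'][:2]*1000
print(R.from_rotvec(o['orientation']).as_matrix())
for n,q in (('lat start',(-178,-118)),('lat contact',(-178,-95)),('lat end',(-178,-56)),('rear start',(-268,0)),('home',(-7,0))): print(n,w(q),'shift cm',(w(q)-p)/10)
print('+y case dir',MC[:,1],'x',MC[:,0])
E
```

```text
[[-0.  1. -0.]
 [ 0. -0. -1.]
 [-1. -0. -0.]]
lat start [668.7 -93.8] shift cm [ 4.38 -9.38]
lat contact [645.74 -95.2 ] shift cm [ 2.08 -9.52]
lat end [606.81 -97.57] shift cm [-1.81 -9.76]
rear start [ 556.39 -190.8 ] shift cm [ -6.86 -19.08]
home [540.53  69.71] shift cm [-8.44  6.97]
+y case dir [-1.   -0.06] x [-0.06  1.  ]
```

```bash
python3 -m inch '[4.4,-9.4,-6,0,0,-0.75,-0.6, 4.4,-9.4,-10,0,0,-1.51,-0.6, 4.4,-9.4,-13,0,0,-1.51,-0.6, 4.4,-9.4,-13,0,0,-1.51,-0.6, 4.4,-9.4,-13,0,0,-1.51,-0.6, 4.4,-9.4,-13,0,0,-1.51,-0.6, 4.4,-9.4,-13,0,0,-1.51,-0.6, 4.4,-9.4,-13,0,0,-1.51,-0.6, 4.4,-9.4,-13,0,0,-1.51,-0.6, 4.4,-9.4,-13,0,0,-1.51,-0.6, 4.4,-9.4,-13,0,0,-1.51,-0.6, 4.4,-9.4,-17,0,0,-1.51,-0.6, 4.4,-9.4,-19,0,0,-1.51,-0.6]' 30
python3 - <<'E'
from h import *; from cell import arm
r=arm.read_camera('side'); cv2.imwrite('pics/c_side.png',cv2.resize(r['color'][100:300,180:440],None,fx=3,fy=3,interpolation=cv2.INTER_CUBIC))
E
```

```text
time: 1.75
tool_pos: [0.6682, -0.0939, 0.0396]
orientation: [2.187, 0.071, -2.19]
ft_force: [-0.1, 0.1, 0.1]
grip_width: 0.0172
```

View pics/c_side.png

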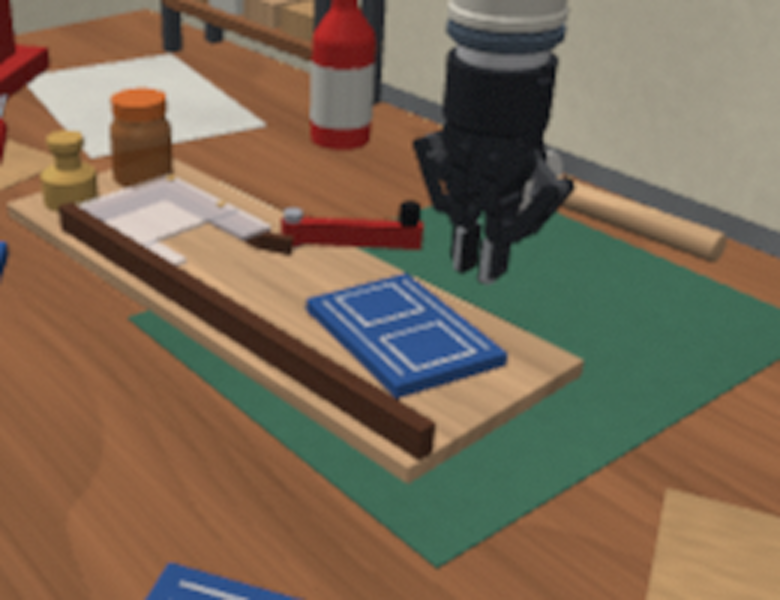

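The gripper is over the right side of the plate, with fingertips at about crop (480,280), clear of both the plate and the gate. Next I descend and push it sideways to the fence.

```bash
python3 -m inch '[0,0,-1.2,0,0,0,-0.6, 0,0,-2.1,0,0,0,-0.6, -0.8,-0.05,-2.1,0,0,0,-0.6, -1.4,-0.08,-2.1,0,0,0,-0.6, -1.9,-0.11,-2.1,0,0,0,-0.6, -2.4,-0.15,-2.1,0,0,0,-0.6, -2.9,-0.18,-2.1,0,0,0,-0.6, -3.4,-0.2,-2.1,0,0,0,-0.6, -3.9,-0.23,-2.1,0,0,0,-0.6, -4.4,-0.27,-2.1,0,0,0,-0.6, -4.9,-0.3,-2.1,0,0,0,-0.6, -5.3,-0.32,-2.1,0,0,0,-0.6, -5.6,-0.34,-2.1,0,0,0,-0.6, -5.6,-0.34,-2.1,0,0,0,-0.6]'
python3 - <<'E'
from h import *; from cell import arm
for n in ('side','scene'):
    r=arm.read_camera(n); cv2.imwrite(f'pics/d_{n}.png',cv2.resize(r['color'][100:300,180:440] if n=='side' else r['color'][150:310,120:360],None,fx=3,fy=3,interpolation=cv2.INTER_CUBIC))
print(c(arm.get_obs()['tool_pos']))
E
```

```text
time: 3.2
tool_pos: [0.6139, -0.097, 0.0208]
orientation: [2.194, 0.066, -2.188]
ft_force: [6.4, 2.7, 3.2]
grip_width: 0.0171
[-177.94318547  -63.10386836]
```

View pics/d_side.png

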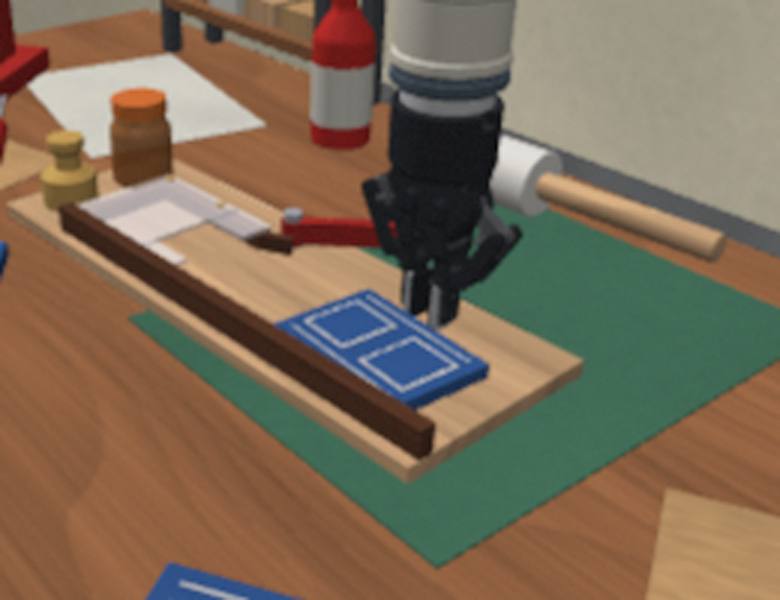

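View pics/d_scene.png

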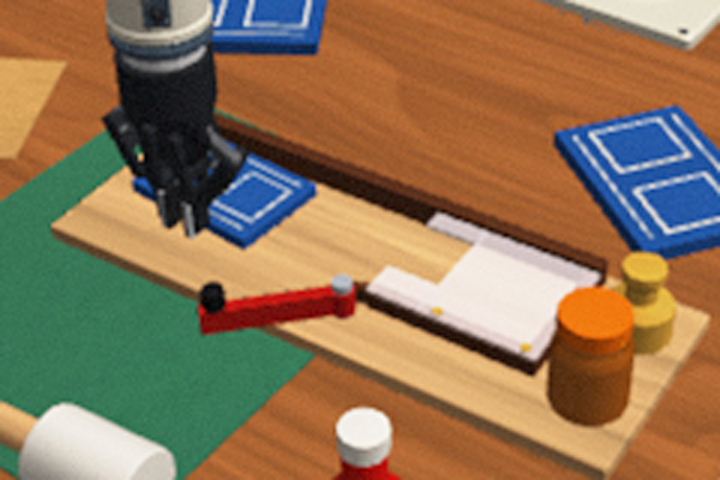

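The plate is nearly square to the fence now, with a slight skew left. I'll keep pushing gently.

```bash
python3 -m inch '[-0.3,-0.02,0.1,0,0,0,-0.6, -0.5,-0.03,0.1,0,0,0,-0.6, -0.7,-0.04,0.1,0,0,0,-0.6, -0.7,-0.04,0.1,0,0,0,-0.6]'
python3 - <<'E'
from h import *; from cell import arm
for n in ('wrist','scene'):
    r=arm.read_camera(n); cv2.imwrite(f'pics/e_{n}.png',r['color'] if n=='wrist' else cv2.resize(r['color'][150:310,120:360],None,fx=3,fy=3,interpolation=cv2.INTER_CUBIC))
print(c(arm.get_obs()['tool_pos']))
E
```

```text
time: 3.7
tool_pos: [0.6059, -0.0974, 0.0213]
orientation: [2.191, 0.067, -2.19]
ft_force: [4.8, 3.0, 1.4]
grip_width: 0.0171
[-177.76559055  -55.14520915]
```

View pics/e_wrist.png

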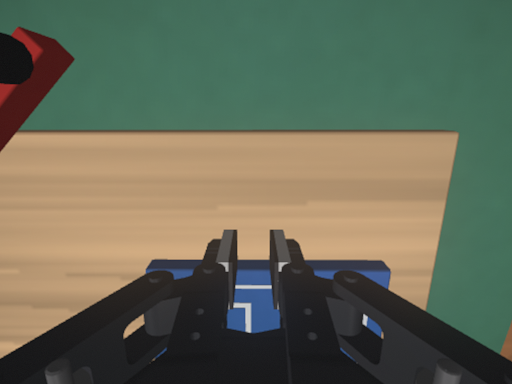

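View pics/e_scene.png

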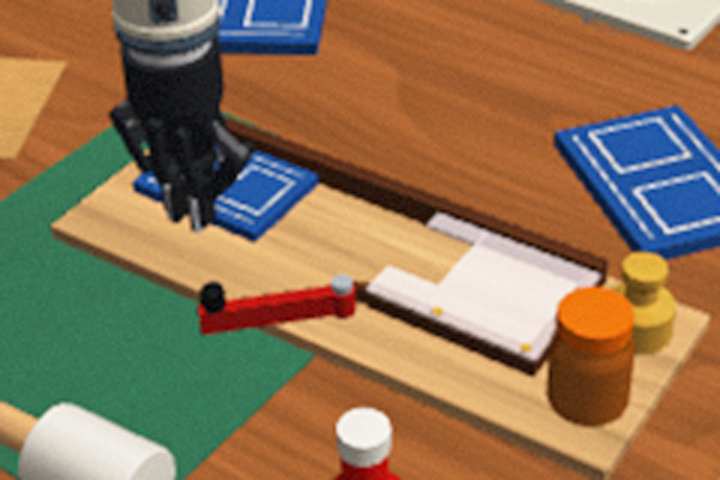

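The plate's right edge is now level in the wrist view (row about 265), parallel to the board edge (row 130). I'll press 3 mm more to confirm it has seated on the fence.

```bash
python3 -m inch '[-0.15,-0.01,0,0,0,0,-0.6, -0.3,-0.02,0,0,0,0,-0.6, -0.3,-0.02,0,0,0,0,-0.6]'
python3 - <<'E'
from h import *; from cell import arm
r=arm.read_camera('side'); im=r['color'];h=cv2.cvtColor(im,cv2.COLOR_BGR2HSV)
print(c(arm.get_obs()['tool_pos']))
cv2.imwrite('pics/f_side.png',cv2.resize(im[100:300,180:440],None,fx=3,fy=3,interpolation=cv2.INTER_CUBIC))
E
```

```text
time: 4.1
tool_pos: [0.6055, -0.0974, 0.0218]
orientation: [2.197, 0.066, -2.185]
ft_force: [10.7, 6.0, -0.8]
grip_width: 0.0172
[-177.77946777  -54.70398288]
```

View pics/f_side.png

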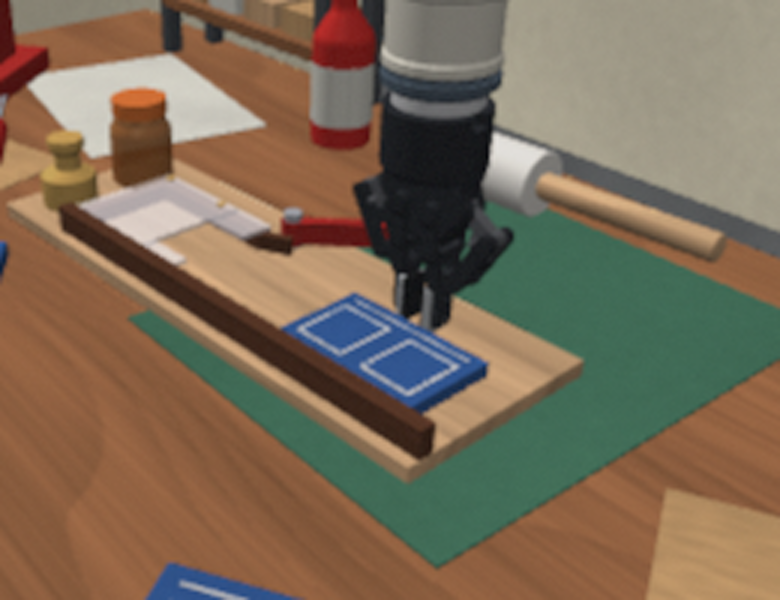

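Movement stopped at 10.7 N after 0.4 mm, so the plate is seated along the fence. I'll back off and go round behind the rear edge, at roughly case x −251.

```bash
python3 -m inch '[0.8,0.05,0,0,0,0,-0.6, 1.0,0.06,3,0,0,0.1,-0.6, 1.0,0.06,7,0,0,0.25,-0.6, 0,-4,8,0,0,0.4,-0.6, -2,-7,8,0,0,0.55,-0.6, -4.55,-9.9,8,0,0,0.7,-0.6, -4.55,-9.9,8,0,0,0.85,-0.6, -4.55,-9.9,8,0,0,1,-0.6, -4.55,-9.9,8,0,0,1.15,-0.6, -4.55,-9.9,8,0,0,1.3,-0.6, -4.55,-9.9,8,0,0,1.45,-0.6, -4.55,-9.9,6,0,0,1.51,-0.6, -4.55,-9.9,3,0,0,1.51,-0.6, -4.55,-9.9,3,0,0,1.51,-0.6]'
python3 - <<'E'
from h import *; from cell import arm
r=arm.read_camera('wrist'); im=r['color'];h=cv2.cvtColor(im,cv2.COLOR_BGR2HSV)
print(c(arm.get_obs()['tool_pos']))
m=((h[...,0]>100)&(h[...,0]<125)&(h[...,1]>120)&(h[...,2]>60)).astype(np.uint8)
for k in blobs(cv2.morphologyEx(m,cv2.MORPH_CLOSE,np.ones((5,5))),2000):
    p=onz(r,k[:,0],.027); b=cv2.minAreaRect((p[:,:2]*1000).astype(np.float32)); print([np.round(c(q/1000),1) for q in cv2.boxPoints(b)],b)
cv2.imwrite('pics/g_wrist.png',im)
E
```

```text
time: 5.55
tool_pos: [0.5534, -0.1958, 0.0476]
orientation: [1.207, 1.218, -1.214]
ft_force: [-0.7, -0.1, -0.4]
grip_width: 0.0168
[-273.31158759    1.97420996]
[array([-148.6,   24.7]), array([-171.4,   24.6]), array([-171.4,  -21. ]), array([-148.5,  -21. ])] ((547.985595703125, -83.08629608154297), (45.63340377807617, 22.860858917236328), 3.54634952545166)
[array([-147.1,   47.5]), array([-248.1,   47.5]), array([-248.1,  -43.5]), array([-147.1,  -43.5])] ((550.1124877929688, -120.6697006225586), (91.07809448242188, 100.95354461669922), 3.48299241065979)
```

View pics/g_wrist.png

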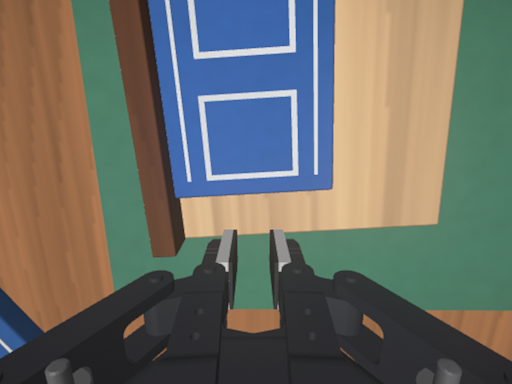

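The wrist view shows the plate flush on the fence. Its rear edge is at about row 190 (case x −248) and its angle is 3.48° in the wrist frame, matching the case axis to within 0.1°. I'll descend and push it forward.

```bash
python3 -m inch '[0.2,0,-1.5,0,0,0.06,-0.6, 0.2,0,-2.8,0,0,0.06,-0.6, 0.15,0.8,-2.8,0,0,0.06,-0.6, 0.1,1.4,-2.8,0,0,0.06,-0.6, 0.07,2,-2.8,0,0,0.06,-0.6, 0.02,2.8,-2.8,0,0,0.06,-0.6, -0.03,3.6,-2.8,0,0,0.06,-0.6, -0.07,4.4,-2.8,0,0,0.06,-0.6, -0.12,5.2,-2.8,0,0,0.06,-0.6, -0.17,6,-2.8,0,0,0.06,-0.6, -0.22,6.8,-2.8,0,0,0.06,-0.6, -0.27,7.6,-2.8,0,0,0.06,-0.6, -0.32,8.4,-2.8,0,0,0.06,-0.6, -0.37,9.2,-2.8,0,0,0.06,-0.6, -0.41,10,-2.8,0,0,0.06,-0.6, -0.41,10,-2.8,0,0,0.06,-0.6]'
python3 - <<'E'
from h import *; from cell import arm
r=arm.read_camera('wrist'); im=r['color'];h=cv2.cvtColor(im,cv2.COLOR_BGR2HSV)
print(c(arm.get_obs()['tool_pos']))
cv2.imwrite('pics/h_wrist.png',im)
im=arm.read_camera('scene')['color'];cv2.imwrite('pics/h_scene.png',cv2.resize(im[150:310,120:360],None,fx=3,fy=3,interpolation=cv2.INTER_CUBIC))
E
```

```text
time: 7.2
tool_pos: [0.5527, -0.0955, 0.023]
orientation: [1.164, 1.239, -1.165]
ft_force: [0.3, 0.2, 0.4]
grip_width: 0.0168
[-172.99283536   -2.00859926]
```

View pics/h_wrist.png

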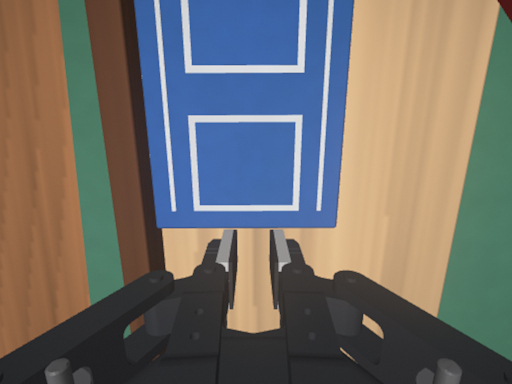

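View pics/h_scene.png

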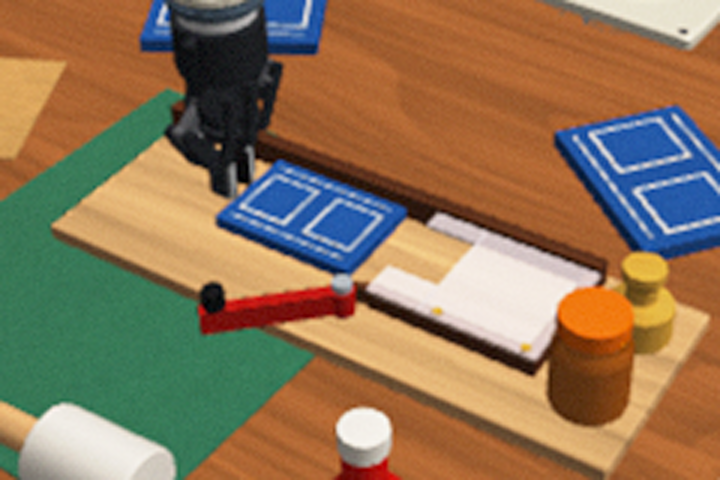

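The plate has slid along the fence with its rear edge (row 228) square to the fingers. I'll lower the tips slightly and push it into the mouth.

```bash
python3 -m inch '[-0.1,0.2,-0.2,0,0,0,-0.6, -0.2,0.8,-0.2,0,0,0,-0.6, -0.29,1.4,-0.2,0,0,0,-0.6, -0.32,2,-0.2,0,0,0,-0.6, -0.36,2.6,-0.2,0,0,0,-0.6, -0.4,3.2,-0.2,0,0,0,-0.6, -0.43,3.8,-0.2,0,0,0,-0.6, -0.47,4.4,-0.2,0,0,0,-0.6, -0.5,5,-0.2,0,0,0,-0.6, -0.54,5.6,-0.2,0,0,0,-0.6, -0.58,6.2,-0.2,0,0,0,-0.6, -0.61,6.8,-0.2,0,0,0,-0.6, -0.65,7.4,-0.2,0,0,0,-0.6, -0.68,8,-0.2,0,0,0,-0.6, -0.68,8,-0.2,0,0,0,-0.6]'
python3 - <<'E'
from h import *; from cell import arm
r=arm.read_camera('wrist'); im=r['color']
print(c(arm.get_obs()['tool_pos']))
cv2.imwrite('pics/i_wrist.png',im)
im=arm.read_camera('scene')['color'];cv2.imwrite('pics/i_scene.png',cv2.resize(im[150:310,120:360],None,fx=3,fy=3,interpolation=cv2.INTER_CUBIC))
E
```

```text
time: 8.8
tool_pos: [0.5462, -0.0161, 0.0213]
orientation: [1.164, 1.238, -1.165]
ft_force: [-0.3, -0.2, -0.1]
grip_width: 0.0168
[-93.26589161  -0.47884897]
```

View pics/i_wrist.png

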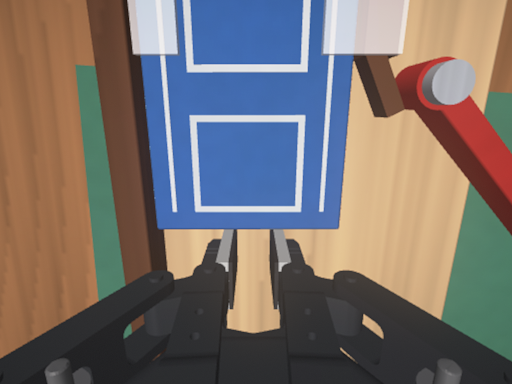

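View pics/i_scene.png

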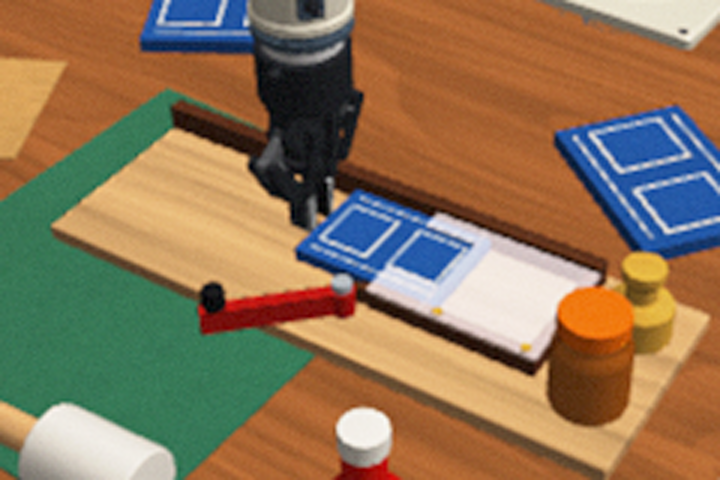

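The plate is square in the mouth, with the roof edge at row 53 and about a third inside. I'll go on to nearly home.

```bash
python3 -m inch '[-0.03,0.5,0,0,0,0,-0.6, -0.06,1.1,0,0,0,0,-0.6, -0.1,1.7,0,0,0,0,-0.6, -0.14,2.3,0,0,0,0,-0.6, -0.18,2.9,0,0,0,0,-0.6, -0.21,3.5,0,0,0,0,-0.6, -0.25,4.1,0,0,0,0,-0.6, -0.29,4.7,0,0,0,0,-0.6, -0.32,5.3,0,0,0,0,-0.6, -0.36,5.9,0,0,0,0,-0.6, -0.39,6.4,0,0,0,0,-0.6, -0.42,6.9,0,0,0,0,-0.6, -0.45,7.3,0,0,0,0,-0.6, -0.45,7.3,0,0,0,0,-0.6]'
python3 - <<'E'
from h import *; from cell import arm
r=arm.read_camera('wrist'); im=r['color']
print(c(arm.get_obs()['tool_pos']))
cv2.imwrite('pics/j_wrist.png',im)
E
```

```text
time: 10.3
tool_pos: [0.542, 0.0567, 0.0213]
orientation: [1.165, 1.237, -1.165]
ft_force: [-0.1, -0.0, -0.7]
grip_width: 0.0167
[-20.27304516  -0.66519562]
```

View pics/j_wrist.png

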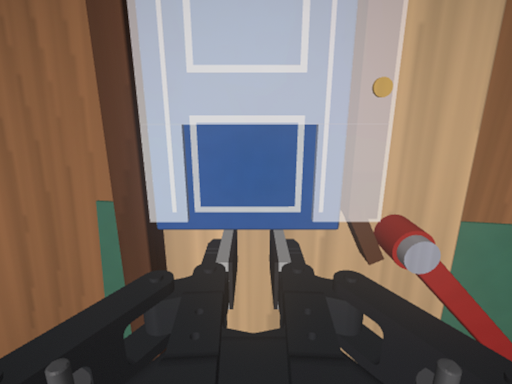

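The rear edge is still a few mm outside the mouth (row 228 against the roof edge at row 222), and the fingers line up with the notch. I'll make the final push in small steps.

```bash
python3 -m inch '[-0.02,0.3,0,0,0,0,-0.6, -0.04,0.6,0,0,0,0,-0.6, -0.05,0.9,0,0,0,0,-0.6, -0.07,1.2,0,0,0,0,-0.6, -0.07,1.2,0,0,0,0,-0.6]'; python3 -m inch '[-0.01,0.1,0,0,0,0,-0.6, -0.01,0.2,0,0,0,0,-0.6, -0.01,0.2,0,0,0,0,-0.6]';python3 -m inch '[-0.01,0.1,0,0,0,0,-0.6, -0.01,0.2,0,0,0,0,-0.6, -0.01,0.2,0,0,0,0,-0.6]'
python3 - <<'E'
from h import *; from cell import arm
r=arm.read_camera('wrist'); im=r['color']
print(c(arm.get_obs()['tool_pos']))
cv2.imwrite('pics/k_wrist.png',im)
E
```

```text
time: 10.85
tool_pos: [0.5414, 0.0683, 0.0213]
orientation: [1.165, 1.237, -1.165]
ft_force: [0.5, -0.9, 0.2]
grip_width: 0.0167
time: 11.15
tool_pos: [0.5414, 0.0686, 0.0213]
orientation: [1.163, 1.236, -1.165]
ft_force: [1.1, -11.7, 0.9]
grip_width: 0.0173
time: 11.45
tool_pos: [0.5414, 0.0689, 0.0213]
orientation: [1.161, 1.235, -1.166]
ft_force: [2.0, -24.1, -0.0]
grip_width: 0.0172
[-7.90819552 -0.80684858]
```

View pics/k_wrist.png

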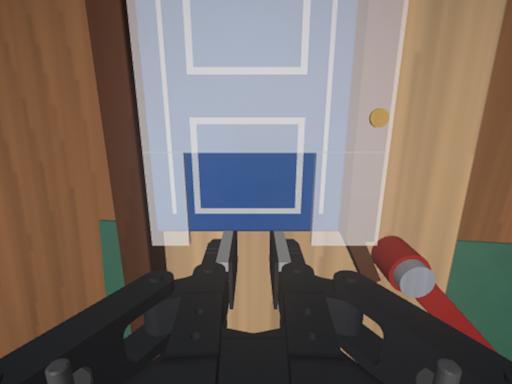

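Force rose to 24 N with the TCP stopped at x −7.9 mm. The plate's rear edge (row 230) is inside the roof edge (row 245), so it is home. I'll back off, lift and plan the gate arc.

```bash
python3 -m inch '[0.06,-1,0,0,0,0,-0.6, 0.2,-3,0.5,0,0,0,-0.6, 0.3,-5,3,0,0,0,-0.6, 0.3,-5,8,0,0,0,-1, 0.3,-5,8,0,0,0,-1, 0.3,-5,8,0,0,0,-1]'
python3 - <<'E'
from h import *; from cell import arm
np.set_printoptions(precision=2,suppress=True)
r=arm.read_camera('wrist'); im=r['color']; p=arm.get_obs()['tool_pos']*1000; print(p,c(p/1000))
cv2.imwrite('pics/l_wrist.png',im)
pin=np.array([-12,-76.])
for a,d in ((2.34,34),(2.34,26),(2.1,22),(1.8,22),(1.5,22),(1.2,22),(.9,22),(.6,22),(.3,20),(.15,18),(0.03,17),(0,17)):
    q=pin+80*np.array([-np.sin(a),np.cos(a)])-d*np.array([np.cos(a),np.sin(a)]); print(a,q,(w(q)-p[:2])/10)
E
```

```text
time: 12.1
tool_pos: [0.5451, 0.0222, 0.1026]
orientation: [1.167, 1.235, -1.163]
ft_force: [-0.6, 0.3, -0.2]
grip_width: 0.0004
[544.07  22.27 101.39] [-54.57  -0.66]
2.34 [ -45.83 -156.07] [15.46  1.82]
2.34 [ -51.39 -150.33] [14.92  1.23]
2.1 [ -69.95 -135.38] [13.54 -0.72]
1.8 [ -84.91 -115.6 ] [11.66 -2.33]
1.5 [-93.36 -92.29] [ 9.38 -3.31]
1.2 [-94.53 -67.52] [ 6.92 -3.58]
0.9 [-88.34 -43.5 ] [ 4.48 -3.11]
0.6 [-75.33 -22.4 ] [ 2.3  -1.94]
0.3 [-54.75  -5.48] [0.48 0.01]
0.15 [-41.75   0.41] [-0.18  1.27]
0.03 [-31.39   3.45] [-0.55  2.29]
0 [-29.   4.] [-0.62  2.52]
```

View pics/l_wrist.png

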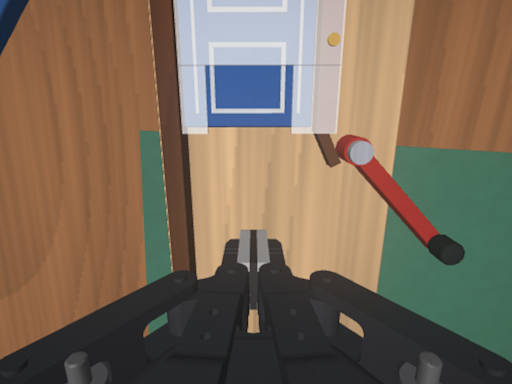

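The plate is well inside (rear edge at row 127, roof edge at row 133). The gate is still open, with its pin at (360,152) and knob at (447,249). I'll move behind the gate bar and descend.

```bash
python3 -m inch '[5,0.6,1,0,0,0,-1, 10,1.2,1,0,0,0,-1, 15.5,1.8,1,0,0,0,-1, 15.5,1.8,-3,0,0,0,-1, 15.5,1.8,-5.5,0,0,0,-1, 15.5,1.8,-7.3,0,0,0,-1, 15.5,1.8,-7.3,0,0,0,-1]'
python3 - <<'E'
from h import *; from cell import arm
print(c(arm.get_obs()['tool_pos']))
im=arm.read_camera('scene')['color'];cv2.imwrite('pics/m_scene.png',cv2.resize(im[150:310,120:360],None,fx=3,fy=3,interpolation=cv2.INTER_CUBIC))
E
```

```text
time: 12.85
tool_pos: [0.6958, 0.0402, 0.0237]
orientation: [1.161, 1.243, -1.17]
ft_force: [-0.5, -0.2, -0.6]
grip_width: -0.0003
[ -45.87222253 -153.17805644]
```

View pics/m_scene.png

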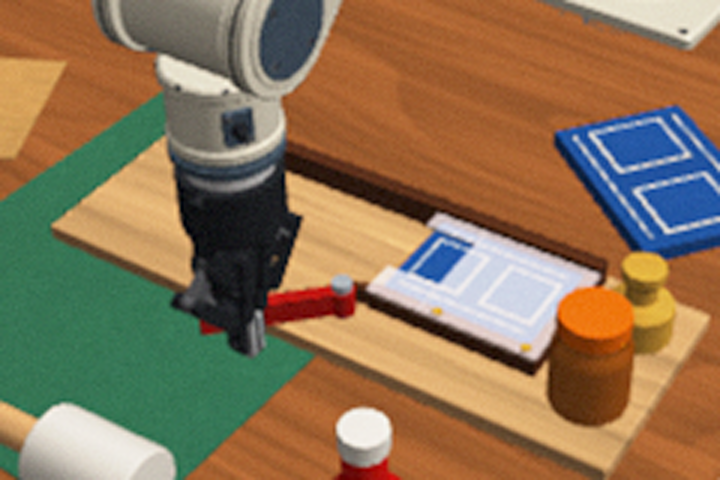

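The closed fingers are behind the bar, on its outer side. I'll sweep the gate round the arc.

```bash
python3 -m inch '[-0.5,-0.6,0.5,0,0,0,-1, -1.2,-1.5,0.5,0,0,0,-1, -1.95,-2.5,0.5,0,0,0,-1, -2.9,-3.4,0.5,0,0,0,-1, -3.85,-4.1,0.5,0,0,0,-1, -5,-4.7,0.5,0,0,0,-1, -6.1,-5.1,0.5,0,0,0,-1, -7.3,-5.3,0.5,0,0,0,-1, -8.6,-5.4,0.5,0,0,0,-1, -9.8,-5.2,0.5,0,0,0,-1, -11,-4.9,0.5,0,0,0,-1, -12.1,-4.3,0.5,0,0,0,-1, -13.2,-3.7,0.5,0,0,0,-1, -14.1,-2.8,0.5,0,0,0,-1, -14.1,-2.8,0.5,0,0,0,-1]'
python3 - <<'E'
from h import *; from cell import arm
print(c(arm.get_obs()['tool_pos']))
im=arm.read_camera('wrist')['color'];cv2.imwrite('pics/n_wrist.png',im)
E
```

```text
time: 14.4
tool_pos: [0.5559, 0.0131, 0.0329]
orientation: [1.163, 1.24, -1.166]
ft_force: [0.5, 0.4, -0.9]
grip_width: -0.0001
[-64.40949466 -11.9134058 ]
```

View pics/n_wrist.png

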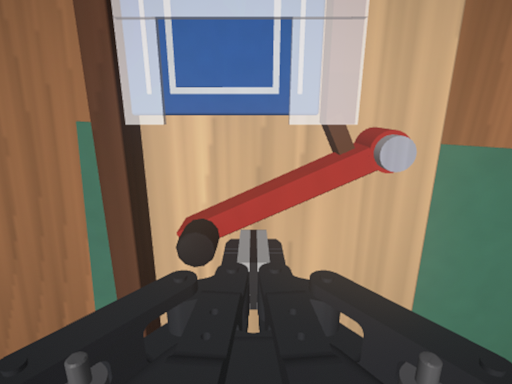

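The gate has followed round to about 0.4 rad, with its knob at (198,242). I'll finish closing it.

```bash
python3 -m inch '[-0.5,0.6,-0.2,0,0,0,-1, -0.9,1.2,-0.2,0,0,0,-1, -1.2,1.8,-0.2,0,0,0,-1, -1.5,2.4,-0.2,0,0,0,-1, -1.65,2.8,-0.2,0,0,0,-1, -1.75,3.2,-0.2,0,0,0,-1, -1.8,3.4,-0.2,0,0,0,-1, -1.8,3.4,-0.2,0,0,0,-1]'; python3 -m inch '[0,0.15,0,0,0,0,-1, 0,0.3,0,0,0,0,-1, 0,0.3,0,0,0,0,-1]'
python3 - <<'E'
from h import *; from cell import arm
print(c(arm.get_obs()['tool_pos']))
im=arm.read_camera('wrist')['color'];cv2.imwrite('pics/o_wrist.png',im)
E
```

```text
time: 15.25
tool_pos: [0.5401, 0.0461, 0.0313]
orientation: [1.165, 1.237, -1.165]
ft_force: [0.0, -0.7, 0.4]
grip_width: 0.0001
time: 15.55
tool_pos: [0.5401, 0.0466, 0.0313]
orientation: [1.162, 1.236, -1.166]
ft_force: [0.9, -17.9, 0.6]
grip_width: 0.0003
[-30.06163358   1.83714294]
```

View pics/o_wrist.png

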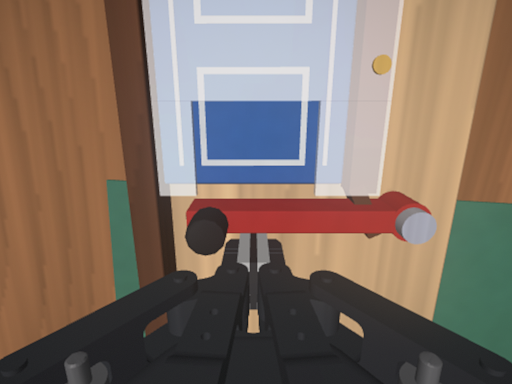

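The gate is against its shut stop: it pushes back at 18 N, and the bar is parallel to the mouth at row 215. I'll retreat and check.

```bash
python3 -m inch '[0.06,-0.8,0,0,0,0,-1, 0.2,-3,0.5,0,0,0,-1, 0.4,-6,4,0,0,0,-1, 0.5,-8,9,0,0,0,-1, 0.5,-10,13,0,0,0,-1, 0.5,-10,15,0,0,0,-1, 0.5,-10,15,0,0,0,-1, 0.5,-10,15,0,0,0,-1]'
python3 - <<'E'
from h import *; from cell import arm
np.set_printoptions(precision=3,suppress=True)
o=arm.get_obs(); print(c(o['tool_pos']),o['ft_force'],abs(o['dq']).max())
r=arm.read_camera('wrist'); im=r['color'];cv2.imwrite('pics/p_wrist.png',im)
h=cv2.cvtColor(im,cv2.COLOR_BGR2HSV)
red=((h[...,0]<8)|(h[...,0]>172))&(h[...,1]>150)&(h[...,2]>70)
for k in blobs(red,100):
    p=onz(r,k[:,0],.04)[:,:2]*1000; b=cv2.minAreaRect(p.astype(np.float32)); print('gate',b,'case axis deg',np.degrees(TH)-90,[c(q/1000) for q in cv2.boxPoints(b)])
s=arm.read_camera('scene')['color'];cv2.imwrite('pics/p_scene.png',cv2.resize(s[150:310,120:360],None,fx=3,fy=3,interpolation=cv2.INTER_CUBIC))
E
```

```text
time: 16.4
tool_pos: [0.5449, -0.0509, 0.1813]
orientation: [1.165, 1.237, -1.165]
ft_force: [0.3, 0.8, -0.2]
grip_width: 0.0002
[-127.668    2.948] [ 0.339  0.82  -0.187] 0.029723120940683037
gate ((573.8203735351562, 64.0314712524414), (100.0078353881836, 20.31972885131836), 6.546600341796875) case axis deg 3.4837938535451087 [array([-7.221, 17.587]), array([-27.511,  16.501]), array([-22.168, -83.364]), array([ -1.877, -82.278])]
```

View pics/p_wrist.png

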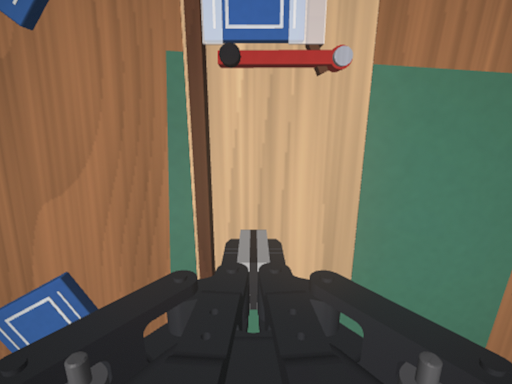

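View pics/p_scene.png

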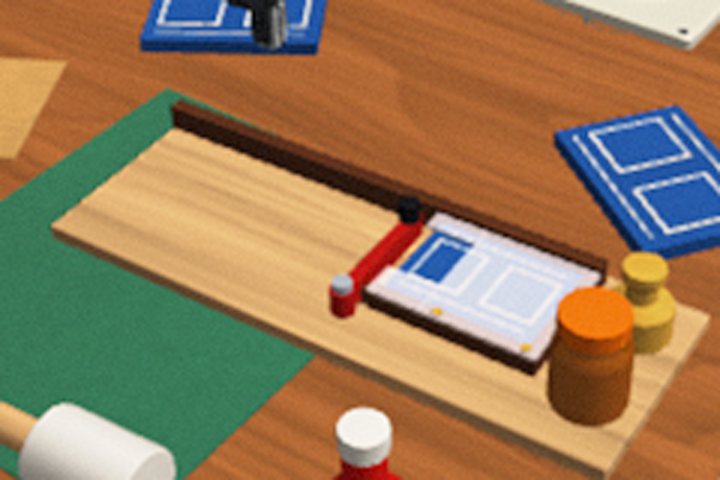

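Run:
```python
from h import *; from cell import arm
r=arm.read_camera('wrist')
k=c(onz(r,[(230,55)],.058)[0]); p=c(onz(r,[(343,56)],.047)[0]); d=k-p
print(k,p,np.hypot(*d),'angle',np.arctan2(-d[0],d[1]))
print('plate rear',c(onz(r,[(268,43)],.027)[0]),'mouth edge',c(onz(r,[(212,43)],.034)[0]))
```

```text
[-12.96050586  22.83205231] [-12.02314211 -73.56759203] 96.40420157030074 angle 0.009723419785031153
plate rear [ 2.07871007 -9.76347927] mouth edge [ 0.74248488 40.49284751]
```

The gate angle measures about 0.01 rad, and the knob is 96 mm from the pin (98 expected). The plate's rear edge is about 2 mm inside the mouth, with ±2 mm calibration. I'm handing in.

```bash
python3 -c "
from cell import arm
print(arm.job_done())"
```

```text
the job is handed in; nothing more can be done
None
```

The blue plate is in the case against the end stop and the red gate is shut behind it. I handed the job in at about 16.5 s of robot time; it gives no verdict.

I pushed the plate sideways until it lay flush on the fence. Then I pushed its rear edge with two fingers along the fence, through the mouth to the end stop. Closed fingers swept the gate round to its shut stop.

**Last checks:**
- **Plate:** the push home stopped at 24 N with the tool where I expected it. In the last picture the rear edge measures about 2 mm inside the mouth; 4 mm is nominal and the calibration is good to about 2 mm. Its squareness matched the case to within 0.1° against the fence; I did not measure it again inside the case.
- **Gate:** the angle measured from pin and knob is about 0.01 rad, and it met its stop at 18 N. A rectangle fitted to the red area gave about 3° (0.05 rad). I put that down to the round pin boss, and it is within the limit anyway.
- **Jar and weight:** both look unmoved in the scene picture; I did not measure them. The robot is clear of everything, with wrist force near zero.

The tool often sat 2–4 mm off the commanded pose, so I worked from the measured poses.

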